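Reset the hood interlock with its key pair, then restart

ROBOT

A 6-joint arm with a two-finger parallel gripper is mounted at the origin on a cart in front of the work surface, level with it; the furniture and walls round the work are solid. World frame = base frame: x ahead of the robot, y to its left, z up, the work surface at z = 0. Lengths are in m, angles in rad, forces in N, time in s.
With the tool pointing down it reaches from about 0.275 to 0.725 m from the base axis. Payload 5.6 kg.
Tool frame: the origin (TCP) lies between the finger pads; the fingertips stand manip.tcp_to_tips ahead of it and the grasp point (between the pads) lies 2 mm behind it (manip.tcp_to_tips is the distance from the TCP to the fingertips, in m); z points along the fingers, y is the line along which they close (so a half turn about z gives the same grasp; the last joint's range is limited). The gripper opens to 85 mm and grips with 20 to 120 N. Pads are 22 mm wide; open, the fingers measure 114 mm over their backs; the gripper's body (76 mm by 85 mm) begins 54 mm behind the grasp point. The pads swing forward as they close: fully open they stand 13 mm farther back than shut.
Start: joints at [-0.997, 0.255, 0.108, 0, -1.424, -0.285], TCP at [0.157, -0.527, 0.248] pointing down, gripper open.
Joint ranges: [-2.95, 2.95], [-1.21, 1.97], [-1.09, 1.5], [-2.87, 1.71], [-2.94, -0.07], [-3.05, 3.05]. Speed limits (rad/s): [2.57, 2.57, 3.14, 3.14, 3.14, 3.14].

INTERFACE

Orientations are given as a rotation vector (axis times angle).
In Python, from cell import sensors, imaging, order, manip gives the robot as it stands.
- The arm moves only by the tool step_arm, never from a script. Its argument "motion" is a list of rows, each an object of numbers: "x", "y", "z": the shift along the tool's x, y, z in m; "wx", "wy", "wz": the turn, a rotation vector about the tool's x, y, z in rad. In form: [{"x": .., "y": .., "z": .., "wx": .., "wy": .., "wz": ..}, ...]. A call has exactly 8 rows; each row shifts and turns the commanded pose from where the row before left it, along the tool's axes as they then stand; what a row does not reach is not made up. A row lasts 1/12 s, in which the tool goes at most 41.7 mm and 7.16 degrees, less where a joint would pass 70% of its speed; a pose out of reach is approached as far as the arm can. A call is refused whole if a number of a shift passes 0.0417 or a number of a turn 0.125, either way. A call with a gripper value outside its range is refused whole. "fingers" is the opening, from 0 (shut) to 1 (fully open), set as the call begins (left out, the last holds). The fingers move at their own pace and stop on an object; "squeeze" is the grip in N (left out, the last holds). Time passes only in rows, so rows that do not move let the fingers close, or fill a call up. It gives the time, the measured TCP pose, the force, the opening and the grip force at its end, in the units of the state.
- sensors.read_state(): the state, without advancing time (a new reading comes with each control period).
- imaging.camera(name): name is "scene" or "top"; returns a dict with "image" (384x512x3 uint8, red, green, blue), "intrinsics" (3x3 intrinsics, pixels), "R" (3x3) and "t" (3): a world point X has camera coordinates R X + t. Camera axes: x right, y down, z forward; pixel columns grow to the right and rows downward; lengths in m; the calibration is good to about 2 mm. A picture is of the moment at which its call begins. There is no depth.
- order.sign_off(): hands the job in; it is judged then, once.
The state is a dict: "clock": time; "qpos": joint angles; "dq": joint speeds; "joint_torque": joint torques, N m; "eef_pos": TCP position; "tcp_rot": TCP orientation; "contact_force": force on the tool from outside, world axes, zero at the start; "moment": the same for the moment, N m; "opening": finger opening in m; "gripper_force": force on a finger pad.
Only numpy, scipy, OpenCV 4.12 (cv2) and the standard library are available. Lean on these libraries where they do the work, as an engineer would, in place of code of your own. Each camera call takes 0.05 s, during which the arm holds its last target. There are 200 camera calls.

TASK

The fume hood's interlock has tripped. On the longer grey control box press the two round keys down together, one fingertip on each, hold both well down for about two seconds and let them come up again; then press the square key on the smaller box well down and let it go. Do not press the narrow bar key between the round ones, and do not lift or shove the boxes or anything that stands about.

Things in the scene. Friction and masses are not known exactly. Their poses are not given: they have to be found in the camera images.
- reset_box: low grey control box, 110 (x) x 170 (y) x 42 mm high, loose on rubber feet, 1.1 to 2 kg; origin at the centre of its underside, z up, y along its long side. On its metal deck, in a row along y: two round black keys at y = +32 and y = -32 mm (x = 0) and a narrow bar key at its centre. A cable gland sticks out 22 mm at +x
- start_box: smaller grey control box, 110 (x) x 90 (y) x 42 mm high, loose on rubber feet, 1.1 to 2 kg; origin at the centre of its underside, z up. Carries one square black key at x = -12 mm, y = 0 and, at x = +33 mm, a fixed small white lamp dome (10 mm high). A cable gland sticks out 22 mm at +x. Which box stands left and which right varies
- key_left_top (a point): centre of the top face of the round key at y = +32 mm of reset_box: 28 mm across, 16 mm above the deck, so 58 mm above the worktop when up; sinks straight down 8 mm
- key_right_top (a point): the same for the round key at y = -32 mm; the two centres are 64 mm apart
- key_square_top (a point): centre of the top face of the square key of start_box: 28 x 28 mm, 16 mm above the deck, 58 mm above the worktop when up; sinks straight down 8 mm
- key_bar_top (a point): centre of the top of the narrow bar key midway between the round keys: 10 mm wide (along reset_box y), 36 mm long (along x), 8 mm above the deck (level with the round keys' tops when these are fully down), sinks 4 mm; not to be pressed
- key_left (a joint): joint value 0 = up, 0.008 = fully down (m), sprung, returns by itself; about 1.5 N starts it, 5.5 N holds it fully down
- key_right (a joint): joint value 0 = up, 0.008 = fully down (m), sprung, returns by itself; about 1.5 N starts it, 5.5 N holds it fully down
- key_square (a joint): joint value 0 = up, 0.008 = fully down (m), sprung, returns by itself; about 1.5 N starts it, 5.5 N holds it fully down
- key_bar (a joint): joint value 0 = up, 0.004 = fully down (m), sprung, returns by itself; about 1.5 N starts it, 3.5 N holds it fully down
- red_vial: small vial with a screw cap, 27 mm across, 53 mm tall; loose bystander; origin under its centre
- rubber_stopper: tapered rubber stopper, 34 mm across, 28 mm tall; loose bystander; origin under its centre
- stir_bar_1: stirring bar lying flat, 10 x 25 x 10 mm; loose bystander; origin under its centre
- joint_clip_0: C-shaped plastic joint clip, 29 x 26 x 14 mm; loose bystander; origin under its centre
- vial_3: small clear vial with a screw cap, 22 mm across, 48 mm tall; loose bystander; origin under its centre
- tape_yellow: roll of tape lying flat, 88 mm across, 24 mm tall; loose bystander; origin under its centre
- erlenmeyer: conical flask, 65 mm across, 107 mm tall; loose bystander; origin under its centre

How it is judged:
By the outcome, as a careful person would: the job done as asked, in the order asked, and still so for the second after the job is handed in, with the robot touching nothing.
It also fails if it takes over 53 s, if anything falls off the work surface, if the arm or the gripper's body presses on something with over 40 N, if the wrist force passes 120 N, or if a joint passes its speed limit or range.

## Working session

There is one attempt and no reset: what is moved stays moved. The work goes in short steps, Python scripts to look and compute and a tool call to move; the robot and the scene stay as the last step left them, time stands still between calls to the robot, and variables do not carry over. Pictures are saved under pics/ and viewed, at most 10 in all, crops included, and the job is handed in when it is done.

Besides the shell and the picture viewer there is one more tool, called as a command line: name --argument value ..., lists and objects as JSON in quotes. step_arm: Moves the arm, as the interface text tells. Its arguments: {"type":"object","properties":{"motion":{"type":"array"},"fingers":{"type":"number"},"squeeze":{"type":"number"}},"required":["motion"]}

```bash
mkdir -p pics; python3 - <<'E'
from cell import sensors, imaging, order, manip
import cv2,pickle
s=sensors.read_state();print(s['clock'],s['eef_pos'],s['tcp_rot'],s['opening'],manip.tcp_to_tips)
for n in('scene','top'):
    c=imaging.camera(n);pickle.dump(c,open(n+'.pkl','wb'));print(c['intrinsics'],c['R'],c['t'])
    cv2.imwrite(f'pics/{n}0.png',cv2.resize(c['image'][:,:,::-1],(800,600),interpolation=cv2.INTER_CUBIC))
E
```

```text
0.0 [ 0.15657603 -0.52675796  0.24739699] [ 4.51946322e-01 -3.10859591e+00 -2.92898485e-03] 0.08551667874345562 0.017
[[467.45978487   0.         259.58564314]
 [  0.         467.45978487 203.96178191]
 [  0.           0.           1.        ]] [[ 0.53081436 -0.84748639 -0.00170988]
 [-0.55634801 -0.34693945 -0.75505623]
 [ 0.63930666  0.40174598 -0.65565781]] [-0.28563748  0.35279136  1.26302857]
[[487.95762861   0.         253.13533498]
 [  0.         487.95762861 194.69478585]
 [  0.           0.           1.        ]] [[-0.4079957  -0.91292622  0.01025753]
 [-0.81900609  0.36101086 -0.44598227]
 [ 0.40344583 -0.19035983 -0.89498302]] [0.23395534 0.5051057  1.11497379]
```

View pics/scene0.png

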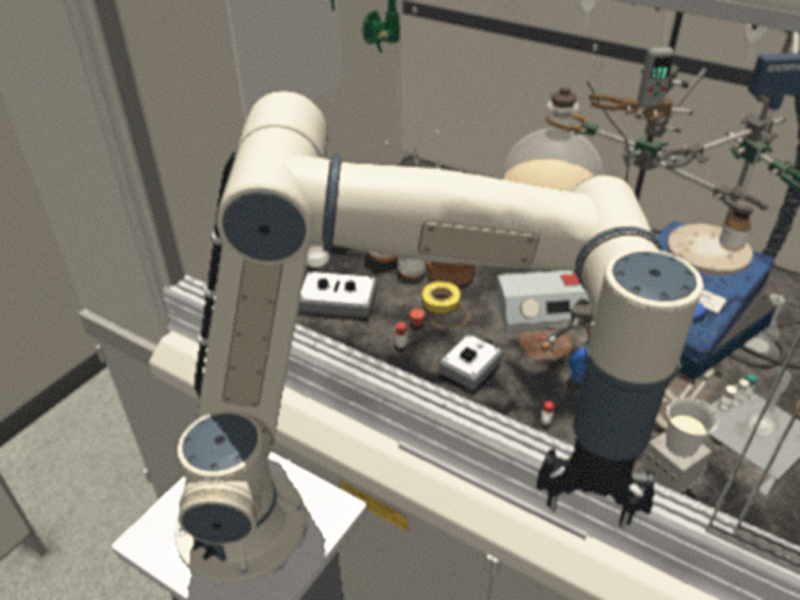

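View pics/top0.png

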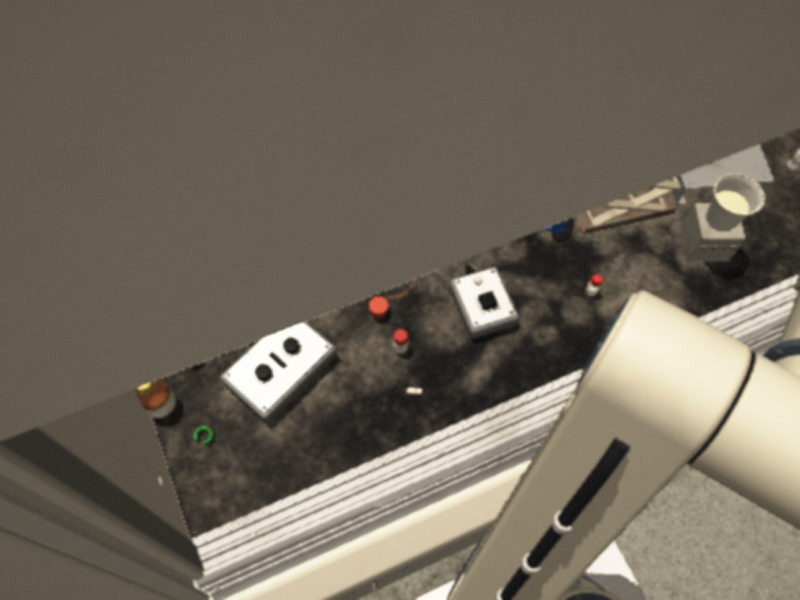

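```bash
python3 - <<'E'
import cv2,pickle,numpy as np
S=pickle.load(open('scene.pkl','rb'));T=pickle.load(open('top.pkl','rb'))
for c in(S,T):print(-c['R'].T@c['t'])
def crop(c,x,y,w,h,k):return cv2.resize(c['image'][y:y+h,x:x+w,::-1],(w*k,h*k),interpolation=cv2.INTER_CUBIC)
# tiles 400x300 (50x37 ... at 5x: 80x60)
a=crop(S,180,160,80,60,5);b=crop(S,260,200,80,60,5);c=crop(T,135,195,80,60,5);d=crop(T,270,160,80,60,5)
cv2.imwrite('pics/comp.png',np.vstack([np.hstack([a,b]),np.hstack([c,d])]))
E
```

```text
[-0.45956733 -0.62709329  1.09400346]
[0.0593059  0.24348154 1.22075099]
```

View pics/comp.png

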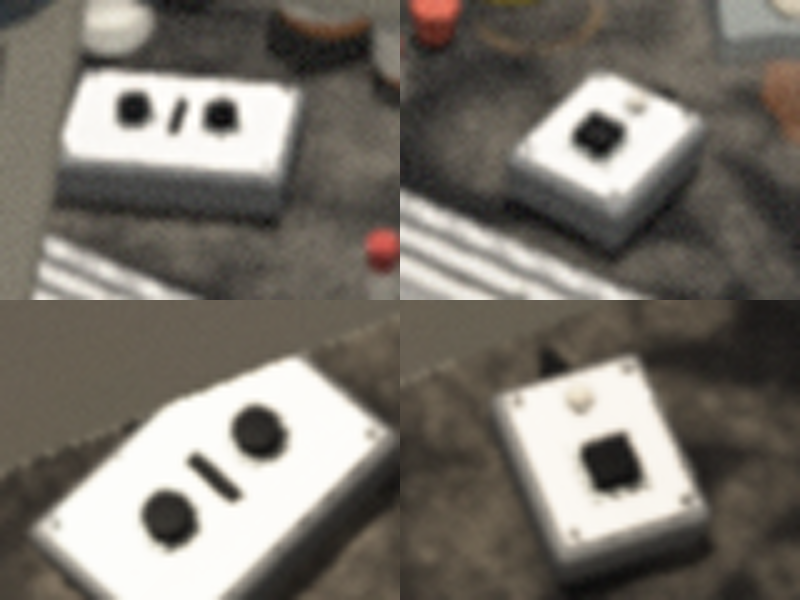

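```bash
cat > h.py <<'E'
import cv2,pickle,numpy as np
def blob(c,u,v,r):
    g=c['image'].astype(float).mean(2);u0,v0=int(round(u)),int(round(v))
    p=g[v0-r:v0+r+1,u0-r:u0+r+1];w=np.clip((170-p)/120,0,1)
    n,l=cv2.connectedComponents((w>0.1).astype(np.uint8));w=w*(l==l[r,r])
    yy,xx=np.mgrid[v0-r:v0+r+1,u0-r:u0+r+1]
    return np.array([(w*xx).sum()/w.sum(),(w*yy).sum()/w.sum()]),w.sum()
def tri(C,P):
    Pm=[c['intrinsics']@np.c_[c['R'],c['t']] for c in C]
    X=cv2.triangulatePoints(Pm[0],Pm[1],np.float64(P[0]).reshape(2,1),np.float64(P[1]).reshape(2,1)).ravel();X=X[:3]/X[3]
    e=[np.linalg.norm((lambda q:q[:2]/q[2])(M@np.r_[X,1])-p) for M,p in zip(Pm,P)]
    return X,e
def onplane(c,p,z):
    d=c['R'].T@np.linalg.inv(c['intrinsics'])@np.r_[p,1];o=-c['R'].T@c['t'];return o+d*(z-o[2])/d[2]
E
python3 - <<'E'
from h import *
S=pickle.load(open('scene.pkl','rb'));T=pickle.load(open('top.pkl','rb'))
def sc(x,y):return(180+x/5,160+y/5)
K={'L':((180+134/5,160+108/5),(135+168/5,195+217/5)),'R':((180+220/5,160+117/5),(135+258/5,195+132/5)),'Q':((260+198/5,200+133/5),(270+212/5,160+162/5)),
'bar':((180+178/5,160+116/5),(135+215/5,195+177/5))}
for k,(a,b) in K.items():
    r=4 if k=='bar' else 6
    pa,wa=blob(S,*a,r);pb,wb=blob(T,*b,r+2)
    print(k,a,pa.round(2),round(wa),b,pb.round(2),round(wb),*[q if isinstance(q,list) else q.round(4) for q in tri((S,T),(pa,pb))],onplane(T,pb,.05).round(4),onplane(S,pa,.05).round(4))
E
```

```text
L (206.8, 181.6) [206.27 181.4 ] 33 (168.6, 238.4) [168.54 238.36] 85 [0.562  0.2432 0.0485] [np.float64(0.31988257969419126), np.float64(0.4118037691628575)] [0.5604 0.2437 0.05  ] [0.5618 0.2417 0.05  ]
R (224.0, 183.4) [223.75 182.84] 31 (186.6, 221.4) [186.36 221.22] 81 [0.5883 0.1846 0.0487] [np.float64(0.3236976976789917), np.float64(0.4088141079063426)] [0.5867 0.1852 0.05  ] [0.5884 0.1834 0.05  ]
Q (299.6, 226.6) [299.26 226.75] 59 (312.4, 192.4) [311.93 192.42] 102 [ 0.5312 -0.1544  0.0484] [np.float64(0.38003126082017846), np.float64(0.41821436030388726)] [ 0.5295 -0.1531  0.05  ] [ 0.5311 -0.1555  0.05  ]
bar (215.6, 183.2) [215.05 182.92] 8 (178.0, 230.4) [177.36 230.11] 27 [0.5762 0.2146 0.044 ] [np.float64(0.2816785289827616), np.float64(0.35874334542140157)] [0.5727 0.2153 0.05  ] [0.5715 0.2096 0.05  ]
```

```bash
python3 - <<'E'
from h import *
S=pickle.load(open('scene.pkl','rb'));T=pickle.load(open('top.pkl','rb'))
k=1.5625
for p in((200,545),(560,395)):print('bench front',onplane(T,np.array(p)/k,0).round(3))
for z in(0,.4,.6,.8):print('panel edge',z,[onplane(T,np.array(p)/k,z).round(3) for p in((20,437),(790,132))])
# lamp, vials, stopper etc at table height
for n,p,z in(('lamp',(270+180/5,160+100/5),.05),('vial_mid cap',np.array((401,336))/k,.05),('red',np.array((378,307))/k,.05),('vialR',np.array((596,280))/k,.05)):print(n,onplane(T,np.array(p),z).round(3))
def pl(c,a,b):
    f=lambda p:c['R'].T@np.linalg.inv(c['intrinsics'])@np.r_[np.array(p)/k,1]
    n=np.cross(f(a),f(b));n/=np.linalg.norm(n);return n,n@(-c['R'].T@c['t'])
a=pl(T,(20,437),(790,132));b=pl(S,(580,2),(798,42))
d=np.cross(a[0],b[0]);print('d',d/np.linalg.norm(d),np.linalg.lstsq(np.array([a[0],b[0]]),np.array([a[1],b[1]]),rcond=None)[0])
v=np.array([.5882-.5615,.1846-.2432]);print('yaw line',np.degrees(np.arctan2(v[1],v[0])))
from scipy.spatial.transform import Rotation as R
print(R.from_rotvec([4.51946322e-01,-3.10859591e+00,-2.92898485e-03]).as_matrix().round(4))
import cv2
o=T['image'][:,:,::-1]
cv2.imwrite('pics/sc2.png',cv2.resize(S['image'][0:130,250:512,::-1],(786,390),interpolation=cv2.INTER_CUBIC))
E
```

```text
bench front [0.353 0.429 0.   ]
bench front [ 0.341 -0.201  0.   ]
panel edge 0 [array([0.636, 0.646, 0.   ]), array([ 0.643, -0.908,  0.   ])]
panel edge 0.4 [array([0.447, 0.514, 0.4  ]), array([ 0.452, -0.531,  0.4  ])]
panel edge 0.6 [array([0.352, 0.448, 0.6  ]), array([ 0.356, -0.342,  0.6  ])]
panel edge 0.8 [array([0.258, 0.382, 0.8  ]), array([ 0.261, -0.153,  0.8  ])]
lamp [ 0.57  -0.156  0.05 ]
vial_mid cap [0.529 0.01  0.05 ]
red [0.594 0.024 0.05 ]
vialR [ 0.489 -0.346  0.05 ]
d [ 0.0057666  -0.99998092 -0.00221289] [ 2.26540721e-01 -6.19394282e-04  8.70244045e-01]
yaw line -65.50450038622118
[[-9.586e-01 -2.848e-01 -6.000e-04]
 [-2.848e-01  9.586e-01  1.800e-03]
 [ 0.000e+00  1.900e-03 -1.000e+00]]
```

View pics/sc2.png

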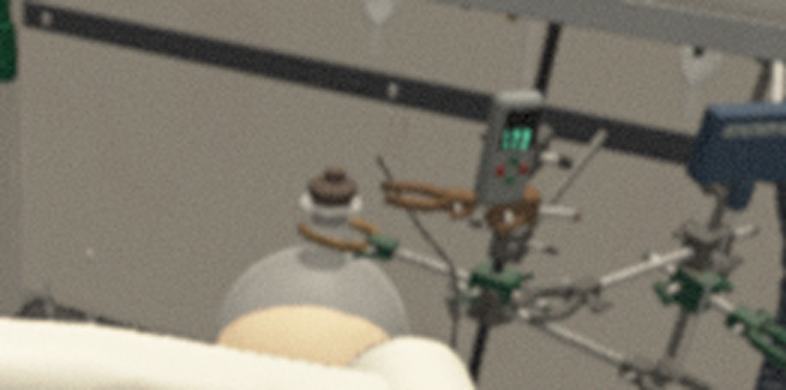

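step_arm --motion '[{"x": -0.01, "y": 0.01}, {"x": -0.02, "y": 0.02}, {"x": -0.0255, "y": 0.0246}, {"x": -0.0255, "y": 0.0246}, {"x": -0.0255, "y": 0.0246}, {"x": -0.0255, "y": 0.0246}, {"x": -0.0255, "y": 0.0246}, {"x": -0.0255, "y": 0.0246}]' --fingers 0.585

```text
invalid input
```

step_arm --motion '[{"x": -0.0255, "y": 0.0246}, {"x": -0.0255, "y": 0.0246}, {"x": -0.0255, "y": 0.0246}, {"x": -0.0255, "y": 0.0246}, {"x": -0.0255, "y": 0.0246}, {"x": -0.0255, "y": 0.0246}, {"x": -0.0255, "y": 0.0246}, {"x": -0.0255, "y": 0.0246}]'

```text
invalid input
```

step_arm --motion '[{"x": -0.0255, "y": 0.0246}, {"x": -0.0255, "y": 0.0246}, {"x": -0.0255, "y": 0.0246}, {"x": -0.0255, "y": 0.0246}, {"x": -0.0255, "y": 0.0246}, {"x": -0.0255, "y": 0.0246}, {"x": -0.02, "y": 0.02}, {"x": -0.01, "y": 0.01}]'

```text
invalid input
```

step_arm --motion '[{"wz": -0.035}, {"wz": -0.035}, {"wz": -0.035}, {"wz": -0.035}, {}, {}, {}, {}]'

```text
invalid input
```

```bash
cat >> h.py <<'E'
from scipy.spatial.transform import Rotation as Rot
def rel(target,ang):
    from cell import sensors
    s=sensors.read_state();M=Rot.from_rotvec(s['tcp_rot']).as_matrix();p=s['eef_pos']
    print('t',s['clock'],'p',np.round(p,4),'open',round(s['opening'],4),'F',np.round(s['contact_force'],2),'M',np.round(s['moment'],2))
    print('tooly ang',np.degrees(np.arctan2(M[1,1],M[0,1])).round(2),'want',ang,'tilt z',M[:,2].round(4))
    print('tool shift',(M.T@(np.array(target)-p)).round(4),'qpos',np.round(s['qpos'],2))
E
python3 -c "
from h import *
rel([.5745,.2139,.12],114.5)"
```

```text
t 0.1 p [ 0.1566 -0.5268  0.2475] open 0.0852 F [-0.33  0.19  0.04] M [0.03 0.04 0.01]
tooly ang 106.54 want 114.5 tilt z [-6.0e-04  1.6e-03 -1.0e+00]
tool shift [-0.6116  0.5908  0.1285] qpos [-1.    0.26  0.11 -0.   -1.42 -0.28]
```

step_arm --motion '[{"x": -0.01, "y": 0.01, "z": 0, "wx": 0, "wy": 0, "wz": 0}, {"x": -0.02, "y": 0.02, "z": 0, "wx": 0, "wy": 0, "wz": 0}, {"x": -0.0255, "y": 0.0246, "z": 0, "wx": 0, "wy": 0, "wz": 0}, {"x": -0.0255, "y": 0.0246, "z": 0, "wx": 0, "wy": 0, "wz": 0}, {"x": -0.0255, "y": 0.0246, "z": 0, "wx": 0, "wy": 0, "wz": 0}, {"x": -0.0255, "y": 0.0246, "z": 0, "wx": 0, "wy": 0, "wz": 0}, {"x": -0.0255, "y": 0.0246, "z": 0, "wx": 0, "wy": 0, "wz": 0}, {"x": -0.0255, "y": 0.0246, "z": 0, "wx": 0, "wy": 0, "wz": 0}]' --fingers 0.585

```text
clock: 0.77
eef_pos: [0.2817, -0.3031, 0.248]
tcp_rot: [0.451, -3.109, -0.001]
contact_force: [1.3, -1.1, 0.2]
opening: 0.0501
gripper_force: 0.0
```

step_arm --motion '[{"x": -0.0255, "y": 0.0246, "z": 0, "wx": 0, "wy": 0, "wz": 0}, {"x": -0.0255, "y": 0.0246, "z": 0, "wx": 0, "wy": 0, "wz": 0}, {"x": -0.0255, "y": 0.0246, "z": 0, "wx": 0, "wy": 0, "wz": 0}, {"x": -0.0255, "y": 0.0246, "z": 0, "wx": 0, "wy": 0, "wz": 0}, {"x": -0.0255, "y": 0.0246, "z": 0, "wx": 0, "wy": 0, "wz": 0}, {"x": -0.0255, "y": 0.0246, "z": 0, "wx": 0, "wy": 0, "wz": 0}, {"x": -0.0255, "y": 0.0246, "z": 0, "wx": 0, "wy": 0, "wz": 0}, {"x": -0.0255, "y": 0.0246, "z": 0, "wx": 0, "wy": 0, "wz": 0}]'

```text
clock: 1.43
eef_pos: [0.4212, -0.0563, 0.2482]
tcp_rot: [0.453, -3.109, -0.0]
contact_force: [-0.5, -0.6, -0.4]
opening: 0.05
gripper_force: 0.0
```

step_arm --motion '[{"x": -0.0255, "y": 0.0246, "z": 0, "wx": 0, "wy": 0, "wz": 0}, {"x": -0.0255, "y": 0.0246, "z": 0, "wx": 0, "wy": 0, "wz": 0}, {"x": -0.0255, "y": 0.0246, "z": 0, "wx": 0, "wy": 0, "wz": 0}, {"x": -0.0255, "y": 0.0246, "z": 0, "wx": 0, "wy": 0, "wz": 0}, {"x": -0.0255, "y": 0.0246, "z": 0, "wx": 0, "wy": 0, "wz": 0}, {"x": -0.0255, "y": 0.0246, "z": 0, "wx": 0, "wy": 0, "wz": 0}, {"x": -0.0255, "y": 0.0246, "z": 0, "wx": 0, "wy": 0, "wz": 0}, {"x": -0.02, "y": 0.02, "z": 0, "wx": 0, "wy": 0, "wz": 0}]'

```text
clock: 2.1
eef_pos: [0.5571, 0.1848, 0.2473]
tcp_rot: [0.453, -3.107, 0.0]
contact_force: [0.6, -0.5, 1.1]
opening: 0.0498
gripper_force: 0.0
```

step_arm --motion '[{"x": -0.015, "y": 0.015, "z": 0, "wx": 0, "wy": 0, "wz": 0}, {"x": 0, "y": 0, "z": 0, "wx": 0, "wy": 0, "wz": -0.035}, {"x": 0, "y": 0, "z": 0, "wx": 0, "wy": 0, "wz": -0.035}, {"x": 0, "y": 0, "z": 0, "wx": 0, "wy": 0, "wz": -0.035}, {"x": 0, "y": 0, "z": 0, "wx": 0, "wy": 0, "wz": -0.035}, {"x": 0, "y": 0, "z": 0, "wx": 0, "wy": 0, "wz": 0}, {"x": 0, "y": 0, "z": 0, "wx": 0, "wy": 0, "wz": 0}, {"x": 0, "y": 0, "z": 0, "wx": 0, "wy": 0, "wz": 0}]'

```text
clock: 2.77
eef_pos: [0.5665, 0.2013, 0.248]
tcp_rot: [0.667, -3.07, 0.0]
contact_force: [0.6, 0.6, 0.8]
opening: 0.0499
gripper_force: 0.0
```

```bash
python3 -c "
from h import *
rel([.5745,.2139,.12],114.5)"
```

```text
t 2.7667 p [0.5665 0.2013 0.248 ] open 0.0499 F [0.62 0.65 0.81] M [ 0.02 -0.01 -0.01]
tooly ang 114.51 want 114.5 tilt z [-5.e-04 -2.e-04 -1.e+00]
tool shift [-0.0125  0.0082  0.128 ] qpos [ 0.6   0.36  0.25 -0.   -1.46 -1.74]
```

step_arm --motion '[{"x": -0.0065, "y": 0.004, "z": 0.01, "wx": 0, "wy": 0, "wz": 0}, {"x": -0.006, "y": 0.0042, "z": 0.02, "wx": 0, "wy": 0, "wz": 0}, {"x": 0, "y": 0, "z": 0.03, "wx": 0, "wy": 0, "wz": 0}, {"x": 0, "y": 0, "z": 0.03, "wx": 0, "wy": 0, "wz": 0}, {"x": 0, "y": 0, "z": 0.03, "wx": 0, "wy": 0, "wz": 0}, {"x": 0, "y": 0, "z": 0.02, "wx": 0, "wy": 0, "wz": 0}, {"x": 0, "y": 0, "z": 0.008, "wx": 0, "wy": 0, "wz": 0}, {"x": 0, "y": 0, "z": 0, "wx": 0, "wy": 0, "wz": 0}]'

```text
clock: 3.43
eef_pos: [0.5734, 0.2135, 0.0975]
tcp_rot: [0.667, -3.065, 0.002]
contact_force: [-0.0, 0.5, 0.4]
opening: 0.0499
gripper_force: 0.0
```

```bash
python3 - <<'E'
from h import *
from cell import imaging
rel([.5745,.2139,.075],114.5)
S=imaging.camera('scene');T=imaging.camera('top')
a=cv2.resize(S['image'][150:210,175:255,::-1],(400,300),interpolation=cv2.INTER_CUBIC)
b=cv2.resize(T['image'][180:270,120:240,::-1],(400,300),interpolation=cv2.INTER_CUBIC)
cv2.imwrite('pics/c3.png',np.hstack([a,b]))
E
```

```text
t 3.4333 p [0.5734 0.2135 0.0975] open 0.0499 F [-0.    0.54  0.35] M [-0.02  0.01 -0.01]
tooly ang 114.54 want 114.5 tilt z [-0.0044 -0.0025 -1.    ]
tool shift [-0.0013 -0.0001  0.0225] qpos [ 0.61  0.46  0.02 -0.   -1.13 -1.75]
```

View pics/c3.png

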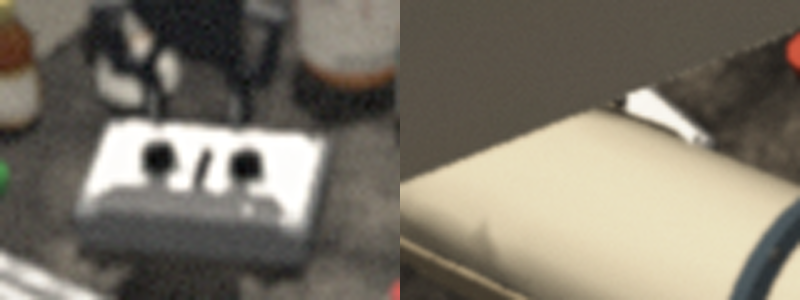

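step_arm --motion '[{"x": -0.001, "y": 0, "z": 0.004, "wx": 0, "wy": 0, "wz": 0}, {"x": 0, "y": 0, "z": 0.005, "wx": 0, "wy": 0, "wz": 0}, {"x": 0, "y": 0, "z": 0.005, "wx": 0, "wy": 0, "wz": 0}, {"x": 0, "y": 0, "z": 0.004, "wx": 0, "wy": 0, "wz": 0}, {"x": 0, "y": 0, "z": 0.002, "wx": 0, "wy": 0, "wz": 0}, {"x": 0, "y": 0, "z": 0, "wx": 0, "wy": 0, "wz": 0}, {"x": 0, "y": 0, "z": 0, "wx": 0, "wy": 0, "wz": 0}, {"x": 0, "y": 0, "z": 0, "wx": 0, "wy": 0, "wz": 0}]' --fingers 0.63

```text
clock: 4.2
eef_pos: [0.5757, 0.2145, 0.0805]
tcp_rot: [-0.668, 3.069, 0.0]
contact_force: [0.4, -0.2, 0.3]
opening: 0.0539
gripper_force: 0.0
```

```bash
python3 - <<'E'
from h import *
from cell import imaging
rel([.5745,.2139,.070],114.5)
S=imaging.camera('scene')
cv2.imwrite('pics/c4.png',cv2.resize(S['image'][155:200,180:250,::-1],(700,450),interpolation=cv2.INTER_CUBIC))
E
```

```text
t 4.2 p [0.5757 0.2145 0.0805] open 0.0539 F [ 0.4  -0.22  0.31] M [ 0.02 -0.01 -0.01]
tooly ang 114.57 want 114.5 tilt z [ 4.e-04  2.e-04 -1.e+00]
tool shift [ 0.0013 -0.      0.0105] qpos [ 0.61  0.48 -0.    0.   -1.09 -1.75]
```

View pics/c4.png

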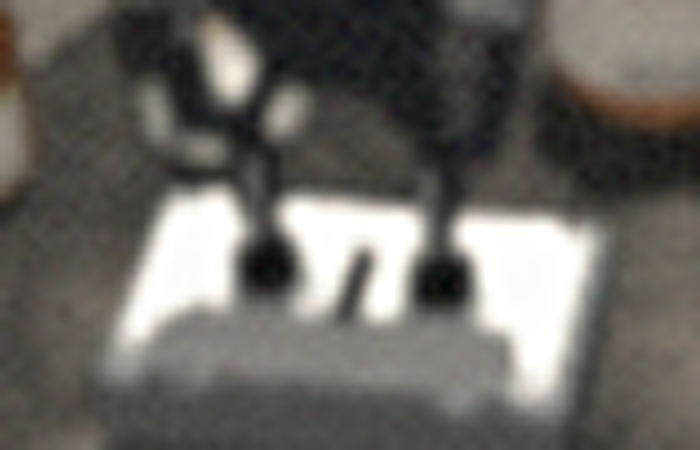

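step_arm --motion '[{"x": 0.0008, "y": 0, "z": 0.002, "wx": 0, "wy": 0, "wz": 0}, {"x": 0, "y": 0, "z": 0.002, "wx": 0, "wy": 0, "wz": 0}, {"x": 0, "y": 0, "z": 0.002, "wx": 0, "wy": 0, "wz": 0}, {"x": 0, "y": 0, "z": 0.001, "wx": 0, "wy": 0, "wz": 0}, {"x": 0, "y": 0, "z": 0.001, "wx": 0, "wy": 0, "wz": 0}, {"x": 0, "y": 0, "z": 0, "wx": 0, "wy": 0, "wz": 0}, {"x": 0, "y": 0, "z": 0, "wx": 0, "wy": 0, "wz": 0}, {"x": 0, "y": 0, "z": 0, "wx": 0, "wy": 0, "wz": 0}]'

```text
clock: 4.92
eef_pos: [0.5749, 0.2141, 0.0724]
tcp_rot: [-0.668, 3.07, 0.0]
contact_force: [-0.1, -0.8, 0.4]
opening: 0.0536
gripper_force: 0.0
```

step_arm --motion '[{"x": 0, "y": 0, "z": 0.001, "wx": 0, "wy": 0, "wz": 0}, {"x": 0, "y": 0, "z": 0.001, "wx": 0, "wy": 0, "wz": 0}, {"x": 0, "y": 0, "z": 0.001, "wx": 0, "wy": 0, "wz": 0}, {"x": 0, "y": 0, "z": 0.001, "wx": 0, "wy": 0, "wz": 0}, {"x": 0, "y": 0, "z": 0, "wx": 0, "wy": 0, "wz": 0}, {"x": 0, "y": 0, "z": 0, "wx": 0, "wy": 0, "wz": 0}, {"x": 0, "y": 0, "z": 0, "wx": 0, "wy": 0, "wz": 0}, {"x": 0, "y": 0, "z": 0, "wx": 0, "wy": 0, "wz": 0}]'

```text
clock: 5.58
eef_pos: [0.575, 0.2142, 0.0688]
tcp_rot: [-0.668, 3.069, 0.0]
contact_force: [-0.5, -0.4, 4.0]
opening: 0.0535
gripper_force: 2.5
```

step_arm --motion '[{"x": 0, "y": 0, "z": 0.0015, "wx": 0, "wy": 0, "wz": 0}, {"x": 0, "y": 0, "z": 0.0015, "wx": 0, "wy": 0, "wz": 0}, {"x": 0, "y": 0, "z": 0.0015, "wx": 0, "wy": 0, "wz": 0}, {"x": 0, "y": 0, "z": 0.0015, "wx": 0, "wy": 0, "wz": 0}, {"x": 0, "y": 0, "z": 0, "wx": 0, "wy": 0, "wz": 0}, {"x": 0, "y": 0, "z": 0, "wx": 0, "wy": 0, "wz": 0}, {"x": 0, "y": 0, "z": 0, "wx": 0, "wy": 0, "wz": 0}, {"x": 0, "y": 0, "z": 0, "wx": 0, "wy": 0, "wz": 0}]'

```text
clock: 6.25
eef_pos: [0.575, 0.2141, 0.0637]
tcp_rot: [-0.669, 3.068, 0.0]
contact_force: [-3.4, -1.0, 10.5]
opening: 0.054
gripper_force: 5.0
```

```bash
python3 - <<'E'
from h import *
rel([.5745,.2139,.062],114.5)
E
```

```text
t 6.25 p [0.575  0.2141 0.0637] open 0.054 F [-3.44 -1.   10.46] M [-0.13  1.4   0.02]
tooly ang 114.59 want 114.5 tilt z [ 1.2e-03  3.0e-04 -1.0e+00]
tool shift [ 0.0006 -0.      0.0017] qpos [ 0.61  0.49 -0.03  0.   -1.05 -1.75]
```

```bash
python3 - <<'E'
from h import *
from cell import imaging
S=imaging.camera('scene')
cv2.imwrite('pics/c5.png',cv2.resize(S['image'][40:220,130:370,::-1],(800,600),interpolation=cv2.INTER_CUBIC))
rel([.5745,.2139,.062],114.5)
E
```

```text
t 6.3 p [0.575  0.2142 0.0637] open 0.054 F [-3.49  0.34  9.36] M [-0.17  1.34 -0.01]
tooly ang 114.59 want 114.5 tilt z [ 1.2e-03  3.0e-04 -1.0e+00]
tool shift [ 0.0006 -0.      0.0017] qpos [ 0.61  0.49 -0.03  0.   -1.05 -1.75]
```

View pics/c5.png

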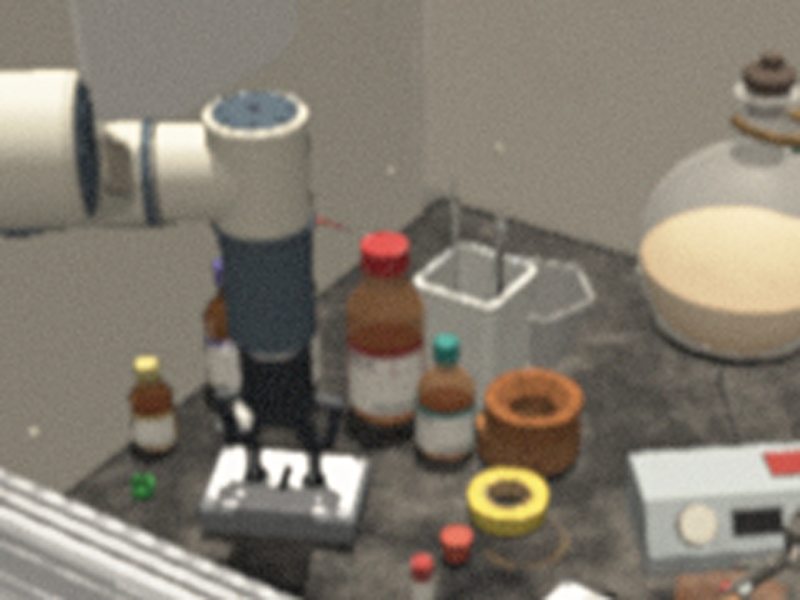

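```bash
python3 - <<'E'
from h import *
S=pickle.load(open('scene.pkl','rb'))
f=lambda u,v:(130+u*.3,40+v*.3)
for n,p,z in(('bigbottle base front',f(382,430),0),('brown2 base',f(222,400),0),('white thing',(202.5,165),.0),('white thing top',(202.5,160),.03),('small bottle base',f(152,452),0)):print(n,onplane(S,np.array(p),z).round(3))
from cell import imaging
N=imaging.camera('scene')
a=cv2.resize(S['image'][120:195,165:265,::-1],(400,300),interpolation=cv2.INTER_CUBIC)
b=cv2.resize(N['image'][120:195,165:265,::-1],(400,300),interpolation=cv2.INTER_CUBIC)
cv2.imwrite('pics/c6.png',np.hstack([a,b]))
E
```

```text
bigbottle base front [0.753 0.203 0.   ]
brown2 base [0.701 0.4   0.   ]
white thing [0.687 0.359 0.   ]
white thing top [0.682 0.352 0.03 ]
small bottle base [0.577 0.405 0.   ]
```

View pics/c6.png

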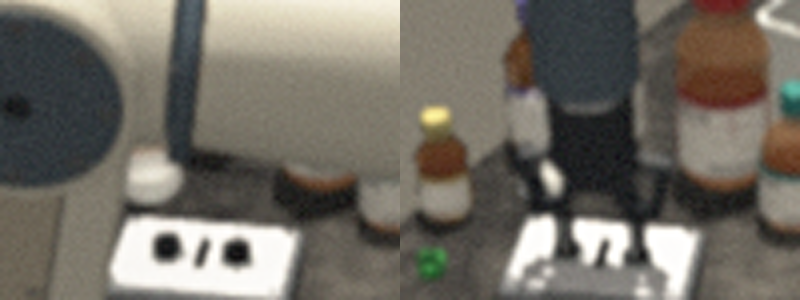

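step_arm --motion '[{"x": 0.0005, "y": 0, "z": 0.001, "wx": 0, "wy": 0, "wz": 0}, {"x": 0, "y": 0, "z": 0.001, "wx": 0, "wy": 0, "wz": 0}, {"x": 0, "y": 0, "z": 0.0005, "wx": 0, "wy": 0, "wz": 0}, {"x": 0, "y": 0, "z": 0, "wx": 0, "wy": 0, "wz": 0}, {"x": 0, "y": 0, "z": 0, "wx": 0, "wy": 0, "wz": 0}, {"x": 0, "y": 0, "z": 0, "wx": 0, "wy": 0, "wz": 0}, {"x": 0, "y": 0, "z": 0, "wx": 0, "wy": 0, "wz": 0}, {"x": 0, "y": 0, "z": 0, "wx": 0, "wy": 0, "wz": 0}]'

```text
clock: 7.02
eef_pos: [0.5751, 0.2141, 0.0632]
tcp_rot: [-0.669, 3.066, 0.0]
contact_force: [-7.2, -1.1, 19.7]
opening: 0.0541
gripper_force: 10.0
```

step_arm --motion '[{"x": 0, "y": 0, "z": 0, "wx": 0, "wy": 0, "wz": 0}, {"x": 0, "y": 0, "z": 0, "wx": 0, "wy": 0, "wz": 0}, {"x": 0, "y": 0, "z": 0, "wx": 0, "wy": 0, "wz": 0}, {"x": 0, "y": 0, "z": 0, "wx": 0, "wy": 0, "wz": 0}, {"x": 0, "y": 0, "z": 0, "wx": 0, "wy": 0, "wz": 0}, {"x": 0, "y": 0, "z": 0, "wx": 0, "wy": 0, "wz": 0}, {"x": 0, "y": 0, "z": 0, "wx": 0, "wy": 0, "wz": 0}, {"x": 0, "y": 0, "z": 0, "wx": 0, "wy": 0, "wz": 0}]'

```text
clock: 7.68
eef_pos: [0.5751, 0.2141, 0.0632]
tcp_rot: [-0.669, 3.066, 0.0]
contact_force: [-7.8, -1.4, 19.3]
opening: 0.0541
gripper_force: 10.0
```

```bash
python3 - <<'E'
from h import *
from cell import imaging
rel([.5745,.2139,.062],114.5)
S=imaging.camera('scene')
cv2.imwrite('pics/c7.png',cv2.resize(S['image'][155:200,180:250,::-1],(700,450),interpolation=cv2.INTER_CUBIC))
E
```

```text
t 7.6833 p [0.5751 0.2141 0.0632] open 0.0541 F [-7.76 -1.4  19.28] M [-0.25  2.71 -0.07]
tooly ang 114.62 want 114.5 tilt z [ 3.2e-03  9.0e-04 -1.0e+00]
tool shift [0.0006 0.     0.0012] qpos [ 0.61  0.49 -0.03  0.   -1.05 -1.75]
```

View pics/c7.png

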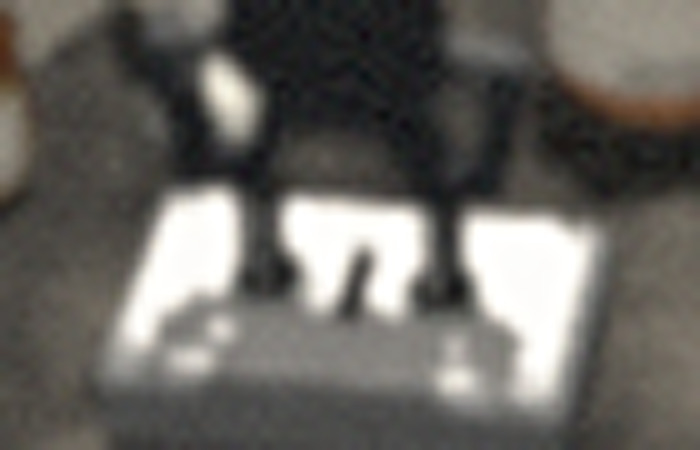

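Both keys look evenly sunk with a fingertip on each. The bar key is untouched and the box hasn't moved. I'll hold a little longer, then lift.

step_arm --motion '[{"x": 0, "y": 0, "z": 0, "wx": 0, "wy": 0, "wz": 0}, {"x": 0, "y": 0, "z": 0, "wx": 0, "wy": 0, "wz": 0}, {"x": 0, "y": 0, "z": 0, "wx": 0, "wy": 0, "wz": 0}, {"x": 0, "y": 0, "z": 0, "wx": 0, "wy": 0, "wz": 0}, {"x": 0, "y": 0, "z": 0, "wx": 0, "wy": 0, "wz": 0}, {"x": 0, "y": 0, "z": 0, "wx": 0, "wy": 0, "wz": 0}, {"x": 0, "y": 0, "z": 0, "wx": 0, "wy": 0, "wz": 0}, {"x": 0, "y": 0, "z": 0, "wx": 0, "wy": 0, "wz": 0}]'

```text
clock: 8.4
eef_pos: [0.5751, 0.2141, 0.0632]
tcp_rot: [-0.669, 3.066, 0.0]
contact_force: [-6.9, -0.1, 19.2]
opening: 0.054
gripper_force: 10.0
```

step_arm --motion '[{"x": 0, "y": 0, "z": 0, "wx": 0, "wy": 0, "wz": 0}, {"x": 0, "y": 0, "z": -0.004, "wx": 0, "wy": 0, "wz": 0}, {"x": 0, "y": 0, "z": -0.006, "wx": 0, "wy": 0, "wz": 0}, {"x": 0, "y": 0, "z": -0.01, "wx": 0, "wy": 0, "wz": 0}, {"x": 0, "y": 0, "z": -0.02, "wx": 0, "wy": 0, "wz": 0}, {"x": 0, "y": 0, "z": -0.03, "wx": 0, "wy": 0, "wz": 0}, {"x": 0, "y": 0, "z": -0.03, "wx": 0, "wy": 0, "wz": 0}, {"x": 0, "y": 0, "z": -0.02, "wx": 0, "wy": 0, "wz": 0}]'

```text
clock: 9.07
eef_pos: [0.5749, 0.2139, 0.1827]
tcp_rot: [-0.668, 3.067, 0.0]
contact_force: [0.5, 0.2, -0.3]
opening: 0.0538
gripper_force: 0.0
```

```bash
python3 - <<'E'
from h import *
S=pickle.load(open('scene.pkl','rb'));T=pickle.load(open('top.pkl','rb'))
# start_box yaw from the 4 deck screws/corners seen in top crop (x-400,y-300)
P=[(118,100),(230,70),(287,197),(174,236)]
W=[onplane(T,np.array((270+u/5,160+v/5)),.042)[:2] for u,v in P]
for i in range(4):
    d=W[(i+1)%4]-W[i];print(np.round(W[i],4),np.linalg.norm(d).round(4),np.degrees(np.arctan2(d[1],d[0])).round(1))
rel([.5304,-.1545,.2],0)
E
```

```text
[ 0.587  -0.1272] 0.0655 -97.1
[ 0.5789 -0.1922] 0.0822 174.5
[ 0.4971 -0.1843] 0.0663 86.6
[ 0.501  -0.1182] 0.0865 -6.0
t 9.0667 p [0.5749 0.2139 0.1827] open 0.0538 F [ 0.55  0.15 -0.3 ] M [ 0.08 -0.1  -0.09]
tooly ang 114.58 want 0 tilt z [ 2.4e-03  8.0e-04 -1.0e+00]
tool shift [ 0.1937 -0.3165 -0.0177] qpos [ 0.61  0.4   0.15  0.   -1.32 -1.75]
```

step_arm --motion '[{"x": 0.008, "y": -0.012, "z": -0.01, "wx": 0, "wy": 0, "wz": 0}, {"x": 0.0155, "y": -0.0255, "z": -0.01, "wx": 0, "wy": 0, "wz": 0}, {"x": 0.0155, "y": -0.0255, "z": 0, "wx": 0, "wy": 0, "wz": 0}, {"x": 0.0155, "y": -0.0255, "z": 0, "wx": 0, "wy": 0, "wz": 0}, {"x": 0.0155, "y": -0.0255, "z": 0, "wx": 0, "wy": 0, "wz": 0}, {"x": 0.0155, "y": -0.0255, "z": 0, "wx": 0, "wy": 0, "wz": 0}, {"x": 0.0155, "y": -0.0255, "z": 0, "wx": 0, "wy": 0, "wz": 0}, {"x": 0.0155, "y": -0.0255, "z": 0, "wx": 0, "wy": 0, "wz": 0}]' --fingers 0 --squeeze 20

```text
clock: 9.73
eef_pos: [0.5463, -0.0098, 0.199]
tcp_rot: [0.668, -3.068, -0.001]
contact_force: [0.2, 0.5, 0.5]
opening: -0.0
gripper_force: 0.0
```

step_arm --motion '[{"x": 0.0155, "y": -0.0255, "z": 0, "wx": 0, "wy": 0, "wz": 0}, {"x": 0.0155, "y": -0.0255, "z": 0, "wx": 0, "wy": 0, "wz": 0}, {"x": 0.0155, "y": -0.0255, "z": 0, "wx": 0, "wy": 0, "wz": 0}, {"x": 0.0155, "y": -0.0255, "z": 0, "wx": 0, "wy": 0, "wz": 0}, {"x": 0.014, "y": -0.022, "z": 0, "wx": 0, "wy": 0, "wz": 0}, {"x": 0, "y": 0, "z": 0, "wx": 0, "wy": 0, "wz": 0.06}, {"x": 0, "y": 0, "z": 0, "wx": 0, "wy": 0, "wz": 0.09}, {"x": 0, "y": 0, "z": 0, "wx": 0, "wy": 0, "wz": 0.09}]'

```text
clock: 10.4
eef_pos: [0.5288, -0.1532, 0.1988]
tcp_rot: [0.286, -3.127, -0.001]
contact_force: [0.1, -0.1, 0.3]
opening: -0.0001
gripper_force: 0.0
```

step_arm --motion '[{"x": 0, "y": 0, "z": 0, "wx": 0, "wy": 0, "wz": 0.09}, {"x": 0, "y": 0, "z": 0, "wx": 0, "wy": 0, "wz": 0.09}, {"x": 0, "y": 0, "z": 0, "wx": 0, "wy": 0, "wz": 0.06}, {"x": 0, "y": 0, "z": 0, "wx": 0, "wy": 0, "wz": 0.045}, {"x": 0, "y": 0, "z": 0, "wx": 0, "wy": 0, "wz": 0}, {"x": 0, "y": 0, "z": 0, "wx": 0, "wy": 0, "wz": 0}, {"x": 0, "y": 0, "z": 0, "wx": 0, "wy": 0, "wz": 0}, {"x": 0, "y": 0, "z": 0, "wx": 0, "wy": 0, "wz": 0}]'

```text
clock: 11.07
eef_pos: [0.5298, -0.1523, 0.1996]
tcp_rot: [-0.15, -3.138, -0.0]
contact_force: [-0.8, 0.7, -0.5]
opening: -0.0002
gripper_force: 0.0
```

```bash
python3 - <<'E'
from h import *
rel([.5304,-.1545,.09],84.5)
E
```

```text
t 11.0667 p [ 0.5298 -0.1523  0.1996] open -0.0002 F [-0.76  0.73 -0.53] M [0.02 0.   0.02]
tooly ang 84.54 want 84.5 tilt z [-5.e-04  1.e-04 -1.e+00]
tool shift [-0.0009 -0.0022  0.1095] qpos [ 0.    0.28  0.01 -0.   -1.31 -1.67]
```

step_arm --motion '[{"x": -0.0009, "y": -0.0022, "z": 0.01, "wx": 0, "wy": 0, "wz": 0}, {"x": 0, "y": 0, "z": 0.02, "wx": 0, "wy": 0, "wz": 0}, {"x": 0, "y": 0, "z": 0.03, "wx": 0, "wy": 0, "wz": 0}, {"x": 0, "y": 0, "z": 0.025, "wx": 0, "wy": 0, "wz": 0}, {"x": 0, "y": 0, "z": 0.016, "wx": 0, "wy": 0, "wz": 0}, {"x": 0, "y": 0, "z": 0.006, "wx": 0, "wy": 0, "wz": 0}, {"x": 0, "y": 0, "z": 0.002, "wx": 0, "wy": 0, "wz": 0}, {"x": 0, "y": 0, "z": 0, "wx": 0, "wy": 0, "wz": 0}]'

```text
clock: 11.73
eef_pos: [0.5309, -0.1547, 0.0908]
tcp_rot: [-0.151, -3.138, 0.0]
contact_force: [-0.5, 0.4, 0.0]
opening: -0.0003
gripper_force: 0.0
```

```bash
python3 - <<'E'
from h import *
from cell import imaging
rel([.5304,-.1545,.076],84.5)
S=imaging.camera('scene')
S0=pickle.load(open('scene.pkl','rb'))
a=[cv2.resize(c['image'][195:255,265:335,::-1],(400,343),interpolation=cv2.INTER_CUBIC) for c in(S0,S)]
cv2.imwrite('pics/c8.png',np.hstack(a))
for u,v in((206.3,181.4),(223.75,182.84)):print([blob(c,u,v,6)[0].round(2) for c in(S0,S)])
E
```

```text
t 11.7333 p [ 0.5309 -0.1547  0.0908] open -0.0003 F [-0.48  0.42  0.03] M [-0.03  0.04  0.03]
tooly ang 84.51 want 84.5 tilt z [-1.e-04 -3.e-04 -1.e+00]
tool shift [0.0005 0.0001 0.0148] qpos [-0.    0.36 -0.16  0.   -1.05 -1.67]
[array([206.27, 181.4 ]), array([206.28, 181.39])]
[array([223.75, 182.84]), array([223.69, 182.81])]
```

View pics/c8.png

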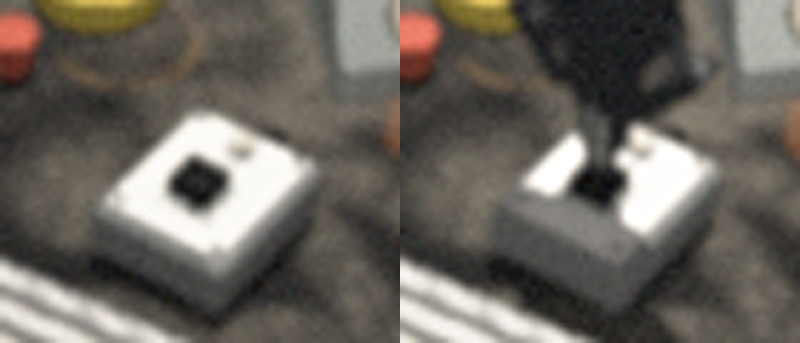

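The round keys are back up and reset_box hasn't moved. The shut tips are centred just above the square key (about px 600,180 in the crop).

step_arm --motion '[{"x": 0, "y": 0, "z": 0.004, "wx": 0, "wy": 0, "wz": 0}, {"x": 0, "y": 0, "z": 0.004, "wx": 0, "wy": 0, "wz": 0}, {"x": 0, "y": 0, "z": 0.003, "wx": 0, "wy": 0, "wz": 0}, {"x": 0, "y": 0, "z": 0.002, "wx": 0, "wy": 0, "wz": 0}, {"x": 0, "y": 0, "z": 0.002, "wx": 0, "wy": 0, "wz": 0}, {"x": 0, "y": 0, "z": 0.001, "wx": 0, "wy": 0, "wz": 0}, {"x": 0, "y": 0, "z": 0, "wx": 0, "wy": 0, "wz": 0}, {"x": 0, "y": 0, "z": 0, "wx": 0, "wy": 0, "wz": 0}]'

```text
clock: 12.45
eef_pos: [0.5306, -0.1545, 0.0749]
tcp_rot: [-0.151, -3.138, 0.0]
contact_force: [-0.9, 0.7, 1.7]
opening: 0.0002
gripper_force: 0.7
```

Contact at about 0.075, as expected. Bottom should be near 0.067.

step_arm --motion '[{"x": 0, "y": 0, "z": 0.002, "wx": 0, "wy": 0, "wz": 0}, {"x": 0, "y": 0, "z": 0.002, "wx": 0, "wy": 0, "wz": 0}, {"x": 0, "y": 0, "z": 0.002, "wx": 0, "wy": 0, "wz": 0}, {"x": 0, "y": 0, "z": 0.001, "wx": 0, "wy": 0, "wz": 0}, {"x": 0, "y": 0, "z": 0.001, "wx": 0, "wy": 0, "wz": 0}, {"x": 0, "y": 0, "z": 0.0005, "wx": 0, "wy": 0, "wz": 0}, {"x": 0, "y": 0, "z": 0, "wx": 0, "wy": 0, "wz": 0}, {"x": 0, "y": 0, "z": 0, "wx": 0, "wy": 0, "wz": 0}]'

```text
clock: 13.12
eef_pos: [0.5309, -0.1546, 0.067]
tcp_rot: [0.151, 3.137, -0.001]
contact_force: [-2.7, 0.3, 8.2]
opening: -0.0001
gripper_force: 4.1
```

step_arm --motion '[{"x": 0, "y": 0, "z": 0.0005, "wx": 0, "wy": 0, "wz": 0}, {"x": 0, "y": 0, "z": 0, "wx": 0, "wy": 0, "wz": 0}, {"x": 0, "y": 0, "z": 0, "wx": 0, "wy": 0, "wz": 0}, {"x": 0, "y": 0, "z": 0, "wx": 0, "wy": 0, "wz": 0}, {"x": 0, "y": 0, "z": 0, "wx": 0, "wy": 0, "wz": 0}, {"x": 0, "y": 0, "z": 0, "wx": 0, "wy": 0, "wz": 0}, {"x": 0, "y": 0, "z": 0, "wx": 0, "wy": 0, "wz": 0}, {"x": 0, "y": 0, "z": 0, "wx": 0, "wy": 0, "wz": 0}]'

```text
clock: 13.78
eef_pos: [0.5309, -0.1546, 0.067]
tcp_rot: [0.15, 3.137, -0.001]
contact_force: [-4.0, 1.0, 10.7]
opening: 0.0004
gripper_force: 5.5
```

step_arm --motion '[{"x": 0, "y": 0, "z": -0.004, "wx": 0, "wy": 0, "wz": 0}, {"x": 0, "y": 0, "z": -0.006, "wx": 0, "wy": 0, "wz": 0}, {"x": 0, "y": 0, "z": -0.01, "wx": 0, "wy": 0, "wz": 0}, {"x": 0, "y": 0, "z": -0.02, "wx": 0, "wy": 0, "wz": 0}, {"x": 0, "y": 0, "z": -0.03, "wx": 0, "wy": 0, "wz": 0}, {"x": 0, "y": 0, "z": -0.03, "wx": 0, "wy": 0, "wz": 0}, {"x": 0, "y": 0, "z": -0.02, "wx": 0, "wy": 0, "wz": 0}, {"x": 0, "y": 0, "z": -0.005, "wx": 0, "wy": 0, "wz": 0}]'

```text
clock: 14.45
eef_pos: [0.5325, -0.1549, 0.1954]
tcp_rot: [0.15, 3.131, -0.001]
contact_force: [-0.7, -0.2, -0.8]
opening: 0.0001
gripper_force: 0.0
```

step_arm --motion '[{"x": 0, "y": 0, "z": 0, "wx": 0, "wy": 0, "wz": 0}, {"x": 0, "y": 0, "z": 0, "wx": 0, "wy": 0, "wz": 0}, {"x": 0, "y": 0, "z": 0, "wx": 0, "wy": 0, "wz": 0}, {"x": 0, "y": 0, "z": 0, "wx": 0, "wy": 0, "wz": 0}, {"x": 0, "y": 0, "z": 0, "wx": 0, "wy": 0, "wz": 0}, {"x": 0, "y": 0, "z": 0, "wx": 0, "wy": 0, "wz": 0}, {"x": 0, "y": 0, "z": 0, "wx": 0, "wy": 0, "wz": 0}, {"x": 0, "y": 0, "z": 0, "wx": 0, "wy": 0, "wz": 0}]'

```text
clock: 15.12
eef_pos: [0.5306, -0.1545, 0.1905]
tcp_rot: [-0.151, -3.137, 0.0]
contact_force: [-0.4, -0.1, 0.7]
opening: 0.0001
gripper_force: 0.0
```

```bash
python3 - <<'E'
from h import *
from cell import imaging
S=imaging.camera('scene');S0=pickle.load(open('scene.pkl','rb'))
print([blob(c,299.3,226.75,6)[0].round(2) for c in(S0,S)])
E
```

```text
[array([299.26, 226.75]), array([299.29, 226.76])]
```

The square key bottomed out, came back up, and start_box hasn't moved.

```bash
python3 -c "
from cell import order
print(order.sign_off())"
```

```text
the job is handed in; nothing more can be done
None
```

The job is handed in: I held both round keys fully down together for about two seconds and let them up, then pressed and released the square key; neither box moved and the bar key wasn't pressed.

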